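# Pack the gift tray on the sweet stall

### The job

Pack the gift tray: lay the full-length nougat slab flat in the oblong nest and the full-length chocolate bar flat on top of it, centred and running the same way; stand the big round tin upright in the round nest and the little nutcracker upright in the square nest. Each must sit fully down inside its nest. Leave the short nougat offcut, the short chocolate piece and the small tin where they lie.

Things in the scene. Friction and masses are not known exactly. Their poses are not given: they have to be found in the camera images.
- nougat_slab: The full nougat slab: cream block, 90 (its x) x 48 (its y) x 30 mm high, tan wafer sheets on top and bottom, brown nuts in its sides. Loose, lies flat on the counter, about 0.15 kg. Origin at the centre of its underside, z up.
- chocolate_bar: The full chocolate bar: dark brown, 80 (its x) x 34 (its y) x 18 mm high, scored on top into 5 x 2 squares. Loose, lies flat, about 0.06 kg. Origin at the centre of its underside, z up.
- big_tin: The big closed round tin: plain metal, 60 mm diameter, 34 mm high, lid up. Loose, about 0.12 kg. Origin at the centre of its underside, z up.
- nutcracker: Small wooden nutcracker soldier, standing, 84 mm high: square dark foot 46 x 46 x 8 mm; blue coat 30 mm diameter at 30 to 54 mm height (42 mm wide over the arms, on its y sides); head 26 mm diameter at 54 to 68 mm; red hat 30 mm diameter (brim 33) at 68 to 84 mm. Loose, about 0.07 kg; can be held by hat and head. Origin: centre of its underside, z up, face to its -x.
- nougat_offcut: Look-alike to leave: nougat as the full slab but cut short, 50 (its x) x 48 (its y) x 30 mm. Origin at the centre of its underside. Loose.
- chocolate_piece: Look-alike to leave: chocolate as the full bar but short, 48 (its x) x 34 (its y) x 18 mm, 3 x 2 squares. Origin at the centre of its underside. Loose.
- small_tin: Look-alike to leave: tin as the big one but 40 mm diameter, 34 mm high. Origin at the centre of its underside. Loose.
- bar_nest: Oblong nest, one of three nests in a row (100 mm apart along their y, in any order) in the fixed dark wooden gift tray (126 x 312 mm, rim 16 mm above the counter). Low wooden frame 104 (its x) x 62 (its y) mm inside, walls 4 mm thick, 8 mm high above the nest floor. Origin at its centre, 6 mm above the counter; the nest floor is 4 mm above the origin.
- round_nest: Round nest in the same tray: low wooden ring of 76 mm inner diameter, wall 4 mm thick and 8 mm high above the nest's floor. Origin at its centre, 6 mm above the counter; floor 4 mm above the origin. Axes as the oblong nest's. Fixed.
- square_nest: Square nest in the same tray: low wooden frame 62 x 62 mm inside, walls 4 mm thick and 8 mm high above the nest's floor. Origin at its centre, 6 mm above the counter; floor 4 mm above the origin. Sides along its x and y, axes as the oblong nest's; set the nutcracker's foot square with it. Fixed.

How it is judged:
At the end, for the whole second after the job is handed in: Slab flat in oblong nest (13 mm off centre); bar flat on slab (18 mm along, 13 across, 0.35 rad); big tin in round nest, nutcracker upright in square nest (15 mm); all on their support within 4 mm, tilt under 0.12 rad, at rest; offcut, short piece, small tin within 30 mm of their starts (x of nougat_slab in the frame of bar_nest between -0.013 and 0.013 m and y of nougat_slab in the frame of bar_nest between -0.013 and 0.013 m and x of chocolate_bar in the frame of nougat_slab between -0.018 and 0.018 m and y of chocolate_bar in the frame of nougat_slab between -0.013 and 0.013 m and z of nougat_slab in the frame of bar_nest between 0 and 0.008 m and z of chocolate_bar in the frame of nougat_slab between 0.026 and 0.034 m and angle between the x axis of chocolate_bar and the x axis of nougat_slab, either way round below 0.35 rad and horizontal distance between big_tin and round_nest below 0.015 m and z of big_tin in the frame of round_nest between 0 and 0.008 m and horizontal distance between nutcracker and square_nest below 0.015 m and z of nutcracker in the frame of square_nest between 0 and 0.008 m and angle between each of nougat_slab, chocolate_bar, big_tin, nutcracker's own z axis and vertical below 0.12 rad and linear speed of each of nougat_slab, chocolate_bar, big_tin, nutcracker below 0.02 m/s and angular speed of each of nougat_slab, chocolate_bar, big_tin, nutcracker below 0.2 rad/s and distance of each of nougat_offcut, chocolate_piece, small_tin from where it was at the start of the episode below 0.03 m); the robot touches nothing.
It fails at once if the nougat offcut is moved from its place (more than 30 mm) (distance of nougat_offcut from where it was at the start of the episode above 0.03 m).
It fails at once if the chocolate piece is moved from its place (more than 30 mm) (distance of chocolate_piece from where it was at the start of the episode above 0.03 m).
It fails at once if the small tin is moved from its place (more than 30 mm) (distance of small_tin from where it was at the start of the episode above 0.03 m).
It also fails if it takes over 112 s, if anything falls off the work surface, if the arm or the gripper's body presses on something with over 40 N, if the wrist force passes 120 N, or if a joint passes its speed limit or range.

### The arm

A 6-joint arm with a two-finger parallel gripper is mounted at the origin on the work surface. World frame = base frame: x ahead of the robot, y to its left, z up, the work surface at z = 0. Lengths are in m, angles in rad, forces in N, time in s.
With the tool pointing down it reaches from about 0.35 to 0.8 m from the base axis. Payload 7.3 kg.
Tool frame: the origin (TCP) lies at the very end of the fingers, on their centre line; the grasp point (between the pads) lies 19 mm behind it; z points along the fingers, y is the line along which they close (so a half turn about z gives the same grasp; the last joint's range is limited). The gripper opens to 85 mm and grips with 20 to 120 N. Pads are 22 mm wide; open, the fingers measure 114 mm over their backs; the gripper's body (76 mm by 85 mm) begins 54 mm behind the grasp point. The pads swing forward as they close: fully open they stand 13 mm farther back than shut.
Start: joints at [-1.414, 0.342, 1.524, -0, 1.275, -0.146], TCP at [0.157, -0.501, 0.231] pointing down, gripper open.
Joint ranges: [-2.53, 2.53], [-0.77, 2.02], [0.04, 2.7], [-1, 4.14], [0.28, 2.66], [-3.11, 3.11]. Speed limits (rad/s): [2.57, 2.57, 3.14, 3.14, 3.14, 3.14].

### API

Orientations are given as a unit quaternion [w, x, y, z].
In Python, from workcell import readout, viewer, finish_job gives the robot as it stands.
- The arm moves only by the tool move_arm, never from a script. Its argument "plan" is text: rows parted by semicolons, each of 7 numbers parted by spaces: the closure, from 0 (fully open) to 1 (shut), then the shift along the tool's x, y, z in cm, then the turn, a rotation vector about the tool's x, y, z in rad. A call has 1 to 8 rows; each row shifts and turns the commanded pose from where the row before left it, along the tool's axes as they then stand; what a row does not reach is not made up. A row lasts 1/12 s, in which the tool goes at most 41.7 mm and 7.16 degrees, less where a joint would pass 70% of its speed; a pose out of reach is approached as far as the arm can. A call is refused whole if a number of a shift passes 4.17 or a number of a turn 0.125, either way. A call with a gripper value outside its range is refused whole. The fingers move at their own pace and stop on an object; the grip force is fixed at half the most. Time passes only in rows, so rows that do not move let the fingers close. It gives the time, the measured TCP pose, the force, the opening and the grip force at its end, in the units of the state.
- readout.state(): the state, without advancing time (a new reading comes with each control period).
- viewer.capture(name): name is "scene" or "top" or "wrist"; returns a dict with "img" (420x560x3 uint8, red, green, blue), "depth" (420x560 float32, m along the optical axis (not along the pixel's ray), 0 where there is no reading), "mtx" (3x3 intrinsics, pixels), "cam_to_world" (4x4, takes a point from camera to world coordinates). Camera axes: x right, y up, looking along -z (the intrinsics and any distortion apply to the point x, -y, -z); pixel columns grow to the right and rows downward; lengths in m; the calibration is good to about 2 mm. The wrist camera is an equidistant fisheye: a pixel r from the principal point sees the ray r / f radians off the axis. A picture is of the moment at which its call begins.
- finish_job(): hands the job in; it is judged then, once.
The state is a dict: "t": time; "joint_pos": joint angles; "joint_vel": joint speeds; "effort": joint torques, N m; "ee_pos": TCP position; "ee_rot": TCP orientation; "wrist_force": force on the tool from outside, world axes, zero at the start; "wrist_torque": the same for the moment, N m; "opening": opening from 0.0 (shut) to 1.0 (fully open); "grip_force": force on a finger pad.
Only numpy, scipy, OpenCV 4.12 (cv2) and the standard library are available. Lean on these libraries where they do the work, as an engineer would, in place of code of your own. Each camera call takes 0.05 s, during which the arm holds its last target. There are 200 camera calls.

## Working session

There is one attempt and no reset: what is moved stays moved. The work goes in short steps, Python scripts to look and compute and a tool call to move; the robot and the scene stay as the last step left them, time stands still between calls to the robot, and variables do not carry over. Pictures are saved under pics/ and viewed, at most 16 in all, crops included, and the job is handed in when it is done.

Besides the shell and the picture viewer there is one more tool, called after "Request:" as a command line: name --argument value ..., lists and objects as JSON in quotes. move_arm: Moves the arm, as the interface text tells. Its arguments: {"type":"object","properties":{"plan":{"type":"string"}},"required":["plan"]}

```bash
mkdir -p pics; ls; python3 - <<'E'
from workcell import readout, viewer
import cv2,numpy as np
s=readout.state(); print(s)
for n in("top","scene"):
    c=viewer.capture(n); cv2.imwrite(f"pics/{n}0.png",c["img"][:,:,::-1]); np.savez(f"{n}0.npz",**c); print(n,c["mtx"],c["cam_to_world"])
E
```

```text
pics
{'t': 0.0, 'joint_pos': array([-1.41400355e+00,  3.42707312e-01,  1.52502879e+00,  1.03385029e-05,
        1.27540933e+00, -1.45995037e-01]), 'joint_vel': array([-0.00030079,  0.00029474, -0.00021271, -0.00033006,  0.00059596,
        0.00077069]), 'effort': array([-1.08137967e-03, -4.33672965e+01, -2.46017540e+01, -1.21145895e-04,
        7.80590577e-03, -3.58947602e-05]), 'ee_pos': array([ 0.15650791, -0.5007005 ,  0.23062986]), 'ee_rot': array([-7.76404959e-04,  9.88561744e-01,  1.50814706e-01,  7.52520001e-07]), 'wrist_force': array([-0.10397452, -0.70683744,  0.32087949]), 'wrist_torque': array([-0.01092043,  0.01848122, -0.03649565]), 'grip_force': 0.0, 'opening': 0.9996815047655323}
top [[478.40708611   0.         277.21419509]
 [  0.         478.40708611 206.95343923]
 [  0.           0.           1.        ]] [[-0.0223776   0.99051059 -0.13560244  0.41126708]
 [-0.99970952 -0.02095546  0.01190603  0.01218455]
 [ 0.00895143  0.13582947  0.99069179  1.10026395]
 [ 0.          0.          0.          1.        ]]
scene [[481.15664168   0.         273.7393262 ]
 [  0.         481.15664168 211.83726133]
 [  0.           0.           1.        ]] [[-0.30019164 -0.69470021  0.65366397  1.28775812]
 [ 0.95387726 -0.21734964  0.20706837  0.24224871]
 [-0.00177681  0.68567539  0.72790528  0.87873286]
 [ 0.          0.          0.          1.        ]]
```

View pics/top0.png

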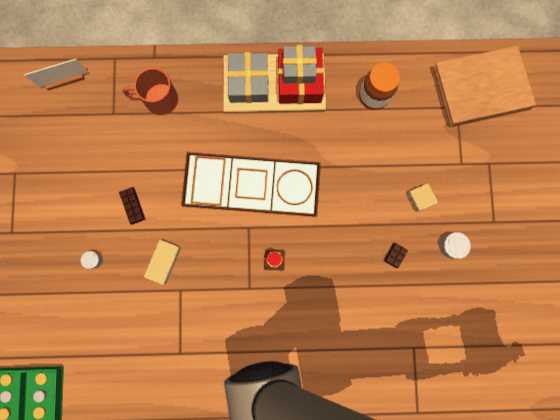

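View pics/scene0.png

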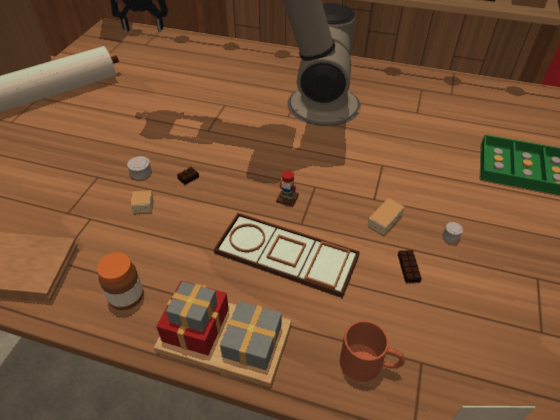

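Top view: nests are oblong (208,181), square (251,184) and round (294,187). The slab is at (162,262), bar (132,205), big tin (457,245) and nutcracker (274,260). Look-alikes are at (90,260), (423,197) and (396,255). The scene view agrees.

```bash
cat > h.py <<'E'
import numpy as np,cv2
def cloud(c):
    h,w=c["depth"].shape; u,v=np.meshgrid(np.arange(w),np.arange(h)); K=c["mtx"];d=c["depth"]
    p=np.stack([(u-K[0,2])/K[0,0]*d,-(v-K[1,2])/K[1,1]*d,-d],-1)
    T=c["cam_to_world"]; return p@T[:3,:3].T+T[:3,3]
def rect(P):
    (c,s,a)=cv2.minAreaRect((P[:,:2]*1000).astype(np.float32))
    if s[0]<s[1]: s=s[::-1];a+=90
    a=(a+90)%180-90
    return np.round(c,1),np.round(s,1),round(a,1)   # mm, long-axis angle deg
E
python3 - <<'E'
from h import *
c=dict(np.load("top0.npz")); W=cloud(c)
for n,u,v,r,z in[("slab",162,262,28,.03),("bar",132,205,25,.018),("big",457,245,20,.034),("nut",274,260,16,.084),("nutfoot",274,260,16,.008),("off",423,197,20,.03),("piece",396,255,18,.018),("small",90,260,16,.034)]:
    Q=W[v-r:v+r,u-r:u+r].reshape(-1,3); t=.004 if z>.01 else .003
    m=abs(Q[:,2]-z)<t; print(n,m.sum(),rect(Q[m]),np.round(Q[m].mean(0)*1000,1))
Q=W[145:222,175:328]; m=(Q[...,2]>.006)&(Q[...,2]<.022); print("tray",rect(Q[m]), Q[m][:,2].min())
hsv=cv2.cvtColor(c["img"],cv2.COLOR_RGB2HSV)
for n,u,v in[("bar",208,181),("sq",251,184),("rd",294,187)]:
    r=27; S=hsv[v-r:v+r,u-19:u+19]; m=(S[...,1]>70)&(S[...,2]>90); Q=W[v-r:v+r,u-19:u+19]; m&=(Q[...,2]>.008)
    print(n,m.sum(),rect(Q[m]),np.median(Q[m][:,2]))
E
```

```text
slab 831 (array([441.9, 259.3]), array([89.8, 48.6]), -22.9) [441.8 258.8  30.6]
bar 464 (array([572. , 331.9]), array([79.8, 34.7]), 20.2) [571.4 331.5  17.7]
big 520 (array([ 463.2, -400.8]), array([58.9, 58.2]), 89.6) [ 463.7 -400.    34.5]
nut 152 (array([440.7,   8.2]), array([27.5, 27.5]), 88.6) [441.3   8.4  84.3]
nutfoot 185 (array([439.9,   9.1]), array([67.7, 56.2]), 15.2) [439.6   9.7   8.3]
off 423 (array([ 575.3, -333.2]), array([50. , 48.3]), 23.5) [ 575.3 -332.9   30.4]
piece 294 (array([ 445.5, -267.4]), array([48.2, 34.2]), -30.8) [ 445.  -266.9   17.8]
small 244 (array([450., 417.]), array([38.8, 38.7]), -76.4) [449.8 416.3  34.4]
tray (array([624.3,  57.7]), array([354. , 171.9]), -89.5) 0.006003317880415304
bar 501 (array([539.9, 125.4]), array([320.7, 120.8]), 20.7) 0.017109805322780947
sq 378 (array([616.,  60.]), array([125.2,  86.3]), -1.1) 0.016834405965971855
rd 342 (array([539.3, -36.2]), array([259.8,  86.4]), -2.3) 0.01703599169042247
```

```bash
cat >> h.py <<'E'
def plane(c,uv,z):
    K=c["mtx"];T=c["cam_to_world"];uv=np.asarray(uv,float).reshape(-1,2)
    d=np.stack([(uv[:,0]-K[0,2])/K[0,0],-(uv[:,1]-K[1,2])/K[1,1],-np.ones(len(uv))],1)@T[:3,:3].T
    return T[:3,3]+d*((z-T[2,3])/d[:,2])[:,None]
def big(m):
    cs,_=cv2.findContours(m.astype(np.uint8),cv2.RETR_EXTERNAL,cv2.CHAIN_APPROX_NONE); return max(cs,key=cv2.contourArea)
E
python3 - <<'E'
from h import *
c=dict(np.load("top0.npz")); W=cloud(c); hsv=cv2.cvtColor(c["img"],cv2.COLOR_RGB2HSV)
white=(hsv[...,1]<60)&(hsv[...,2]>170)
sub=np.zeros_like(white); sub[150:218,180:322]=1
dark=(hsv[...,2]<95)&sub
print("tray",rect(plane(c,big(dark),.016)))
fr=((hsv[...,1]>75)&(hsv[...,2]>95)).astype(np.uint8)
for n,u,v in[("bar",208,181),("sq",251,184),("rd",294,187)]:
    l=cv2.connectedComponents((fr*sub).astype(np.uint8))[1]
    ids=l[v-26:v+26,u-19:u+19]; 
    for i in np.unique(ids[ids>0]):
        if (l==i).sum()>60: b=big(l==i); print(n,(l==i).sum(),cv2.boundingRect(b),rect(plane(c,b,.018)))
d=(hsv[...,2]<95); s2=np.zeros_like(d); s2[244:276,258:290]=1
b=big(d&s2); print("foot",cv2.boundingRect(b),rect(plane(c,b,.008)))
im=c["img"][140:290,170:340,::-1]; cv2.imwrite("pics/crop.png",cv2.resize(im,None,fx=4,fy=4,interpolation=cv2.INTER_NEAREST))
E
```

```text
tray (array([635.2, 208.4]), array([121.9,  31.6]), -19.6)
bar 3308 (180, 150, 142, 68) (array([615.7,  59.5]), array([327. , 156.7]), 88.9)
sq 3308 (180, 150, 142, 68) (array([615.7,  59.5]), array([327. , 156.7]), 88.9)
sq 246 (235, 168, 33, 32) (array([615.5,  58.3]), array([71. , 70.9]), -5.3)
rd 3308 (180, 150, 142, 68) (array([615.7,  59.5]), array([327. , 156.7]), 88.9)
rd 219 (276, 169, 37, 36) (array([606.2, -40.5]), array([82.8, 81.7]), 88.8)
foot (264, 250, 14, 7) (array([459.3,  18.7]), array([32.4, 10.9]), -62.7)
```

View pics/crop.png

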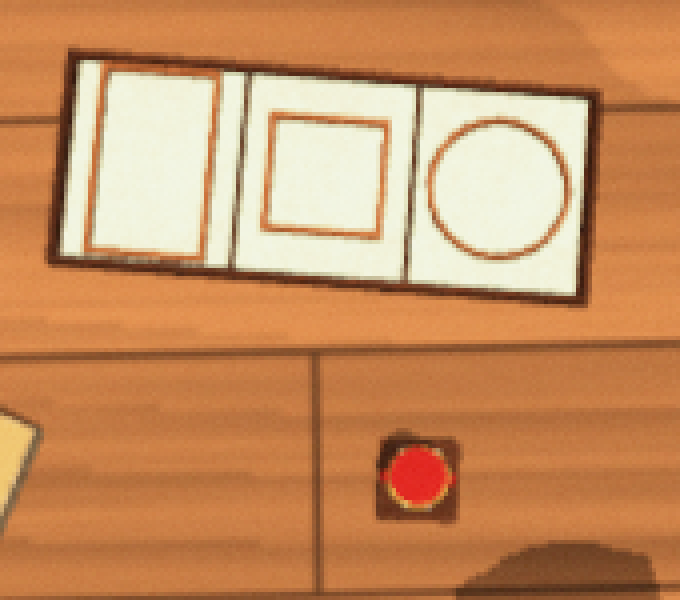

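The square nest is at (615.5, 58.3) with yaw −5.3°, and the round nest at (606.2, −40.5). By 100 mm spacing the oblong nest is at about (624.8, 157.8). The nutcracker's foot lies square to the world axes, with its arms along y. I'll take the tin first.

```bash
cat > g.py <<'E'
import sys,numpy as np
from workcell import readout
from scipy.spatial.transform import Rotation as R
def go(start,tgts):
    p,q=start; M=R.from_quat(np.r_[q[1:],q[0]])
    for x,y,z,f in tgts:
        t=np.array([x,y,z])/1000; a=np.deg2rad(f)
        G=R.from_matrix(np.array([[np.cos(a),np.sin(a),0],[np.sin(a),-np.cos(a),0],[0,0,-1]]))
        d=M.inv().apply(t-p)*100; rv=(M.inv()*G).as_rotvec()
        print("shift",np.round(d,2),"turn",np.round(rv,3)); p,M=t,G
if __name__=="__main__":
    s=readout.state(); X=s["ee_rot"]; M=R.from_quat(np.r_[X[1:],X[0]]).as_matrix()
    print("t",round(s["t"],2),"pos",np.round(s["ee_pos"]*1000,1),"phi",round(np.degrees(np.arctan2(M[1,0],M[0,0])),2),"open",round(s["opening"],3),"F",np.round(s["wrist_force"],1),round(s["grip_force"],1))
    go((s["ee_pos"],X),[[float(v) for v in a.split(",")] for a in sys.argv[1:]])
E
python3 g.py 463.4,-400.4,120,17.35 463.4,-400.4,6,17.35 463.4,-400.4,120,17.35 606.2,-40.5,120,17.35; python3 - <<'E'
from h import *
c=dict(np.load("top0.npz")); q=np.array([[104,66],[220,70],[203,260],[84,255]])/4+[169.6,139.6]
P=plane(c,q,.018); print(P.mean(0),P)
E
```

```text
t 0.1 pos [ 156.5 -500.8  230.7] phi 17.35 open 0.997 F [-0.9 -0.7 -0.2] 0.0
shift [32.28 -0.41 11.08] turn [-0.001 -0.    -0.   ]
shift [ 0.   0.  11.4] turn [0. 0. 0.]
shift [  0.    0.  -11.4] turn [0. 0. 0.]
shift [ 24.36 -30.09   0.  ] turn [0. 0. 0.]
[0.62499497 0.15726769 0.018     ] [[0.68212477 0.18531106 0.018     ]
 [0.67840234 0.1183118  0.018     ]
 [0.56756987 0.12882928 0.018     ]
 [0.57188289 0.1966186  0.018     ]]
```

Request:
move_arm --plan "0 4 -0.05 0.9 0 0 0;0 4 -0.05 0.9 0 0 0;0 4 -0.05 0.9 0 0 0;0 4 -0.05 0.9 0 0 0;0 4 -0.05 0.9 0 0 0;0 4 -0.05 0.9 0 0 0;0 4 -0.05 0.9 0 0 0;0 4 -0.05 0.9 0 0 0"

```text
t: 0.77
ee_pos: [0.4624, -0.4007, 0.1584]
ee_rot: [-0.0, 0.989, 0.151, -0.0]
wrist_force: [-0.4, -1.1, 0.4]
opening: 0.998
grip_force: 0.0
```

Request:
move_arm --plan "0 0.28 0 2 0 0 0;0 0 0 2 0 0 0;0 0 0 0 0 0 0;0 0 0 0 0 0 0"

```text
t: 1.1
ee_pos: [0.4629, -0.4004, 0.1182]
ee_rot: [-0.001, 0.989, 0.151, -0.001]
wrist_force: [-0.7, 0.6, -0.1]
opening: 0.999
grip_force: 0.0
```

```bash
python3 g.py 463.4,-400.4,6,17.35; python3 - <<'E'
from workcell import viewer
import cv2
c=viewer.capture("wrist"); cv2.imwrite("pics/w1.png",c["img"][:,:,::-1])
E
```

```text
t 1.1 pos [ 462.9 -400.4  118.2] phi 17.36 open 0.999 F [-0.7  0.6 -0.1] 0.0
shift [ 0.06  0.05 11.22] turn [-0.003  0.002  0.   ]
```

View pics/w1.png

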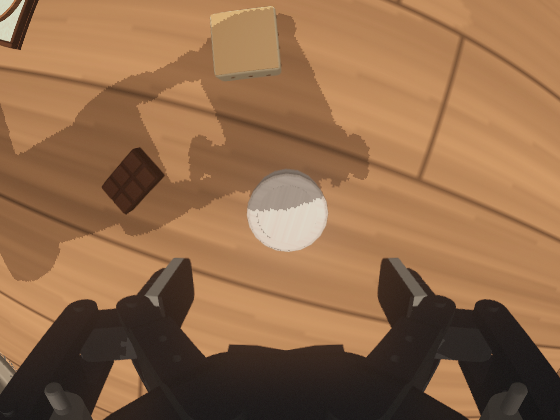

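The wrist view shows the tin at (287,211), centred between the fingers (midpoint about 286). I'll descend and close.

Request:
move_arm --plan "0 0.06 0.05 3 0 0 0;0 0 0 3 0 0 0;0 0 0 3 0 0 0;0 0 0 1.4 0 0 0;0 0 0 0.8 0 0 0;0 0 0 0 0 0 0;1 0 0 0 0 0 0;1 0 0 0 0 0 0"

```text
t: 1.82
ee_pos: [0.465, -0.4026, 0.0094]
ee_rot: [0.002, 0.989, 0.151, 0.001]
wrist_force: [0.2, -0.1, -0.1]
opening: 0.747
grip_force: 0.0
```

Request:
move_arm --plan "1 0 0 0 0 0 0;1 0 0 0 0 0 0;1 0 0 0 0 0 0;1 0 0 0 0 0 0;1 0 0 0 0 0 0;1 0 0 0 0 0 0"

```text
t: 2.32
ee_pos: [0.4652, -0.4025, 0.0099]
ee_rot: [0.002, 0.989, 0.151, 0.001]
wrist_force: [-1.4, -0.3, 6.0]
opening: 0.652
grip_force: 63.9
```

Request:
move_arm --plan "1 0 0 -1 0 0 0;1 0 0 -3 0 0 0;1 0 0 -4 0 0 0;1 0 0 -4 0 0 0;1 0 0 0 0 0 0;1 0 0 0 0 0 0"

```text
t: 2.82
ee_pos: [0.4655, -0.4027, 0.1316]
ee_rot: [0.003, 0.989, 0.151, 0.002]
wrist_force: [0.3, -0.6, -1.8]
opening: 0.658
grip_force: 64.3
```

```bash
python3 g.py 606.2,-40.5,130,17.35; python3 - <<'E'
from workcell import viewer
import cv2
c=viewer.capture("wrist"); cv2.imwrite("pics/w2.png",c["img"][:,:,::-1])
E
```

```text
t 2.82 pos [ 465.5 -402.7  131.6] phi 17.35 open 0.658 F [ 0.3 -0.6 -1.8] 64.3
shift [ 2.423e+01 -3.037e+01  2.000e-02] turn [ 0.007 -0.003  0.   ]
```

View pics/w2.png

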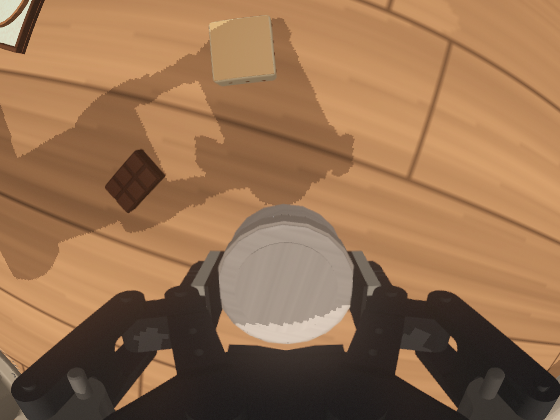

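The tin is held between the pads at (286,275). I'll carry it to the round nest.

Request:
move_arm --plan "1 1 -1.25 0 0.007 -0.003 0;1 2.2 -2.75 0 0 0 0;1 2.2 -2.75 0 0 0 0;1 2.2 -2.75 0 0 0 0;1 2.2 -2.75 0 0 0 0;1 2.2 -2.75 0 0 0 0;1 2.2 -2.75 0 0 0 0;1 2.2 -2.75 0 0 0 0"

```text
t: 3.53
ee_pos: [0.5589, -0.1539, 0.1265]
ee_rot: [-0.004, 0.989, 0.151, -0.004]
wrist_force: [0.8, -0.8, -1.4]
opening: 0.655
grip_force: 64.2
```

Request:
move_arm --plan "1 2.2 -2.75 0 0 0 0;1 2.2 -2.75 0 0 0 0;1 2.2 -2.75 0 0 0 0;1 1.2 -1.5 0 0 0 0;1 0.5 -0.7 0 0 0 0;1 0 0 0 0 0 0;1 0 0 0 0 0 0"

```text
t: 4.12
ee_pos: [0.6068, -0.0324, 0.1276]
ee_rot: [-0.003, 0.988, 0.151, -0.003]
wrist_force: [-0.7, -0.7, -0.9]
opening: 0.655
grip_force: 64.2
```

```bash
python3 g.py 606.2,-40.5,21,17.35
```

```text
t 4.12 pos [606.8 -32.4 127.6] phi 17.39 open 0.655 F [-0.7 -0.7 -0.9] 64.2
shift [-0.25  0.84 10.66] turn [-0.008  0.005  0.001]
```

Request:
move_arm --plan "1 -0.15 0.84 0 -0.008 0.005 0;1 0 0 2.5 0 0 0;1 0 0 3 0 0 0;1 0 0 2.5 0 0 0;1 0 0 1 0 0 0;1 0 0 0.6 0 0 0;1 0 0 0 0 0 0;1 0 0 0 0 0 0"

```text
t: 4.78
ee_pos: [0.6097, -0.0417, 0.0337]
ee_rot: [0.001, 0.989, 0.15, 0.002]
wrist_force: [0.0, -0.6, -0.7]
opening: 0.656
grip_force: 64.2
```

```bash
python3 g.py 606.2,-40.5,20,17.35
```

```text
t 4.78 pos [609.7 -41.7  33.7] phi 17.3 open 0.656 F [ 0.  -0.6 -0.7] 64.2
shift [-0.3  -0.22  1.37] turn [ 0.002 -0.003 -0.001]
```

Request:
move_arm --plan "1 -0.2 -0.2 0 0 0 0;1 0 0 0.5 0 0 0;1 0 0 0.5 0 0 0;1 0 0 0.3 0 0 0;1 0 0 0 0 0 0;1 0 0 0 0 0 0"

```text
t: 5.28
ee_pos: [0.6066, -0.0394, 0.0199]
ee_rot: [0.0, 0.989, 0.151, 0.001]
wrist_force: [-1.9, 0.0, 2.9]
opening: 0.654
grip_force: 64.7
```

```bash
python3 g.py 606.2,-40.5,20,17.35
```

```text
t 5.28 pos [606.6 -39.4  19.9] phi 17.36 open 0.654 F [-1.9  0.   2.9] 64.7
shift [-0.07  0.1  -0.01] turn [ 0.001 -0.002  0.   ]
```

Request:
move_arm --plan "0 0 0 0 0 0 0;0 0 0 0 0 0 0;0 0 0 0 0 0 0;0 0 0 0 0 0 0;0 0 0 -2 0 0 0;0 0 0 -3.5 0 0 0.1;0 0 0 -3.5 0 0 0.1;0 0 0 -4 0 0 0.103"

```text
t: 5.95
ee_pos: [0.6053, -0.0393, 0.1498]
ee_rot: [-0.0, 1.0, -0.003, -0.0]
wrist_force: [1.1, -0.3, -0.5]
opening: 1.002
grip_force: 0.0
```

```bash
python3 g.py 441,8.3,150,0; python3 - <<'E'
from workcell import viewer
import cv2
from h import *
c=viewer.capture("scene"); cv2.imwrite("pics/s2.png",c["img"][120:320,150:400,::-1].repeat(3,0).repeat(3,1))
E
```

```text
t 5.95 pos [605.3 -39.3 149.8] phi -0.3 open 1.002 F [ 1.1 -0.3 -0.5] 0.0
shift [-1.646e+01 -4.680e+00 -1.000e-02] turn [-0.     0.001 -0.005]
```

View pics/s2.png

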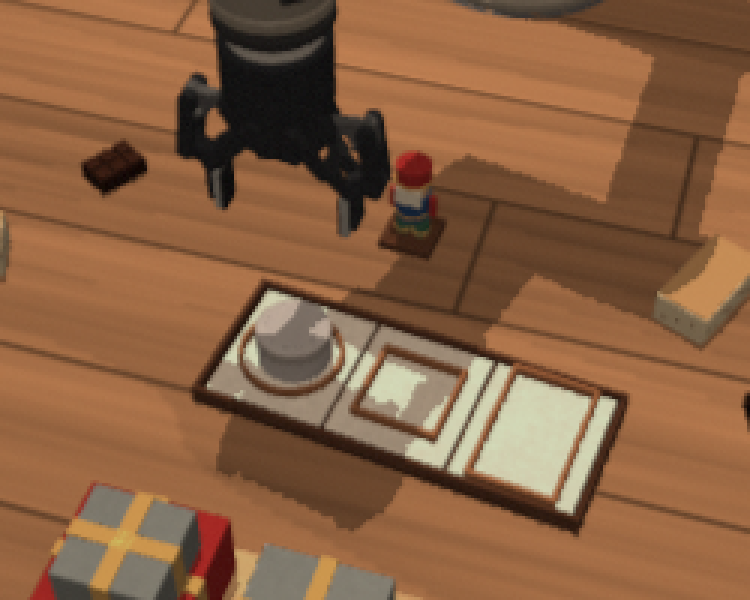

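The tin sits inside the ring, upright, at (292,340) in the crop. Next is the nutcracker.

Request:
move_arm --plan "0 -3 -0.85 0 0 0 0;0 -3 -0.85 0 0 0 0;0 -3 -0.85 0 0 0 0;0 -3 -0.85 0 0 0 0;0 -3 -0.85 0 0 0 0;0 -1.4 -0.4 1 0 0 0;0 0 0 1 0 0 0;0 0 0 0 0 0 0"

```text
t: 6.67
ee_pos: [0.4407, 0.0075, 0.1282]
ee_rot: [0.0, 1.0, 0.0, 0.0]
wrist_force: [-0.7, -0.4, -0.3]
opening: 1.004
grip_force: 0.0
```

```bash
python3 g.py 441,8.3,55,0; python3 - <<'E'
from workcell import viewer
import cv2
c=viewer.capture("wrist"); cv2.imwrite("pics/w3.png",c["img"][:,:,::-1])
E
```

```text
t 6.67 pos [440.7   7.5 128.2] phi 0.04 open 1.004 F [-0.7 -0.4 -0.3] 0.0
shift [ 0.03 -0.08  7.32] turn [ 0.    -0.     0.001]
```

View pics/w3.png

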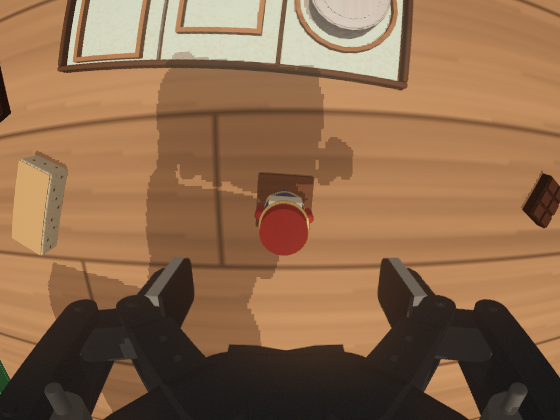

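The wrist view shows the nutcracker centred at (284,229), with its foot edge tilted about −3°.

Request:
move_arm --plan "0 0.03 -0.08 2.5 0 0 0;0 0 0 2.5 0 0 0;0 0 0 1.5 0 0 0;0 0 0 0.8 0 0 0;0 0 0 0 0 0 0;0.6 0 0 0 0 0 0;0.6 0 0 0 0 0 0;0.7 0 0 0 0 0 0"

```text
t: 7.38
ee_pos: [0.4437, 0.0077, 0.0572]
ee_rot: [0.0, 1.0, -0.0, 0.002]
wrist_force: [0.6, 0.7, 0.8]
opening: 0.605
grip_force: 0.0
```

Request:
move_arm --plan "1 0 0 0 0 0 0;1 0 0 0 0 0 0;1 0 0 0 0 0 0;1 0 0 0 0 0 0;1 0 0 0 0 0 0;1 0 0 0 0 0 0;1 0 0 0 0 0 0"

```text
t: 7.97
ee_pos: [0.4433, 0.0079, 0.0571]
ee_rot: [0.0, 1.0, -0.0, 0.002]
wrist_force: [-0.8, 0.5, 5.5]
opening: 0.331
grip_force: 58.6
```

```bash
python3 g.py 441,8.3,55,0
```

```text
t 7.97 pos [443.3   7.9  57.1] phi -0.01 open 0.331 F [-0.8  0.5  5.5] 58.6
shift [-0.23 -0.04  0.21] turn [ 0.001 -0.004 -0.   ]
```

Request:
move_arm --plan "1 0 0 -1 0 0 0;1 0 0 -2.5 0 0 0;1 0 0 -2.5 0 0 0;1 0 0 0 0 0 0;1 0 0 0 0 0 0"

```text
t: 8.38
ee_pos: [0.4434, 0.0078, 0.1174]
ee_rot: [0.001, 1.0, -0.0, 0.003]
wrist_force: [0.0, 0.5, -0.6]
opening: 0.331
grip_force: 59.2
```

```bash
python3 g.py 617.8,58,117,-2.8; python3 - <<'E'
from workcell import viewer
import cv2
c=viewer.capture("wrist"); cv2.imwrite("pics/w4.png",c["img"][:,:,::-1])
E
```

```text
t 8.38 pos [443.4   7.8 117.4] phi -0.01 open 0.331 F [ 0.   0.5 -0.6] 59.2
shift [17.44 -5.02  0.14] turn [ 0.001 -0.006  0.049]
```

View pics/w4.png

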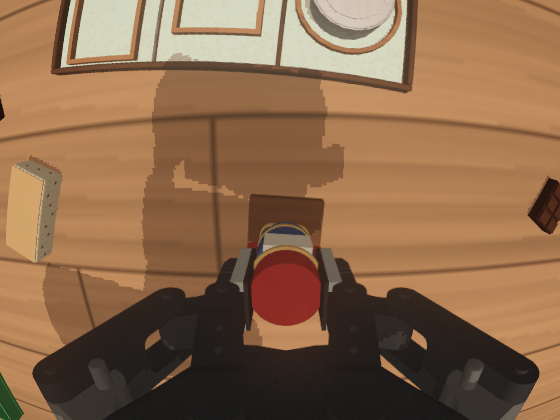

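The nutcracker is held by its hat and hangs upright (hat at 286,287). I'll carry it to the square nest.

Request:
move_arm --plan "1 1.5 -0.4 0 0 -0.006 0;1 3 -0.9 0 0 0 0;1 3.5 -1 0 0 0 0;1 3.5 -1 0 0 0 0;1 3 -0.9 0 0 0 0;1 2 -0.6 0 0 0 0;1 0.9 -0.2 0 0 0 0.049;1 0 0 0 0 0 0"

```text
t: 9.1
ee_pos: [0.6174, 0.0584, 0.1133]
ee_rot: [0.0, 1.0, -0.025, -0.003]
wrist_force: [0.1, -0.7, -0.2]
opening: 0.331
grip_force: 59.2
```

```bash
python3 g.py 617.8,58,67,-2.8
```

```text
t 9.1 pos [617.4  58.4 113.3] phi -2.87 open 0.331 F [ 0.1 -0.7 -0.2] 59.2
shift [0.07 0.03 4.63] turn [ 0.001  0.006 -0.001]
```

Request:
move_arm --plan "1 0 0 1.5 0 0.006 0;1 0 0 1 0 0 0;1 0 0 0.7 0 0 0;1 0 0 0 0 0 0;1 0 0 0 0 0 0"

```text
t: 9.52
ee_pos: [0.6159, 0.0577, 0.0831]
ee_rot: [0.0, 1.0, -0.025, 0.0]
wrist_force: [1.0, 0.7, -1.1]
opening: 0.33
grip_force: 59.2
```

```bash
python3 g.py 617.8,58,67,-2.8; python3 - <<'E'
from workcell import viewer
import cv2
c=viewer.capture("scene"); cv2.imwrite("pics/s3.png",c["img"][170:300,200:370,::-1].repeat(4,0).repeat(4,1))
E
```

```text
t 9.52 pos [615.9  57.7  83.1] phi -2.81 open 0.33 F [ 1.   0.7 -1.1] 59.2
shift [ 0.19 -0.04  1.61] turn [ 0.001 -0.001 -0.   ]
```

View pics/s3.png

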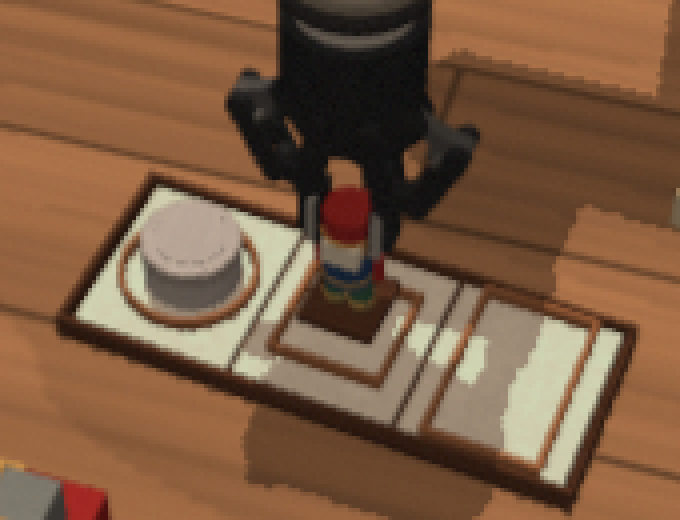

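The foot at (348,308) sits over the square nest. The shift toward the far frame edge is parallax from hovering about 16 mm up. I'll lower it.

Request:
move_arm --plan "1 0.2 -0.04 0.5 0 0 0;1 0 0 0.5 0 0 0;1 0 0 0.5 0 0 0;1 0 0 0.1 0 0 0;1 0 0 0 0 0 0;1 0 0 0 0 0 0"

```text
t: 10.07
ee_pos: [0.6185, 0.0581, 0.0675]
ee_rot: [0.0, 1.0, -0.025, 0.001]
wrist_force: [0.4, -0.5, -0.8]
opening: 0.329
grip_force: 59.2
```

```bash
python3 g.py 617.8,58,67,-2.8
```

```text
t 10.07 pos [618.5  58.1  67.5] phi -2.81 open 0.329 F [ 0.4 -0.5 -0.8] 59.2
shift [-0.07  0.02  0.05] turn [ 0.001 -0.002 -0.   ]
```

Request:
move_arm --plan "1 0 0 0.05 0 0 0;0.5 0 0 0 0 0 0;0.3 0 0 0 0 0 0;0 0 0 0 0 0 0;0 0 0 0 0 0 0;0 0 0 0 0 0 0;0 0 0 -1.5 0 0 0;0 0 0 -2.5 0 0 0"

```text
t: 10.73
ee_pos: [0.6166, 0.0582, 0.1047]
ee_rot: [0.0, 1.0, -0.025, -0.002]
wrist_force: [1.3, -0.6, 0.1]
opening: 1.0
grip_force: 0.0
```

Request:
move_arm --plan "0 0 0 -2.5 0 0 0;0 0 0 -1 0 0 0.12;0 0 0 0 0 0 0.12;0 0 0 0 0 0 0.11;0 0 0 0 0 0 0"

```text
t: 11.15
ee_pos: [0.6185, 0.0582, 0.1425]
ee_rot: [0.0, 0.98, -0.2, 0.001]
wrist_force: [-0.1, 0.2, 0.9]
opening: 1.0
grip_force: 0.0
```

```bash
python3 g.py 441.9,259.3,120,-22.9; python3 - <<'E'
from workcell import viewer
import cv2
from h import *
c=viewer.capture("top");W=cloud(c); cv2.imwrite("pics/t2.png",c["img"][140:290,170:340,::-1].repeat(4,0).repeat(4,1))
Q=W[160:205,225:275].reshape(-1,3)
for z in(.094,.044):
    Q=W[160:220,235:320].reshape(-1,3);m=abs(Q[:,2]-z)<.004;print(z,m.sum(),rect(Q[m]))
E
```

```text
t 11.15 pos [618.5  58.2 142.5] phi -23.1 open 1.0 F [-0.1  0.2  0.9] 0.0
shift [-24.14 -11.57   2.19] turn [-0.    -0.003 -0.003]
0.094 86 (array([610. ,  57.3]), array([27.7, 16.2]), -79.4)
0.044 502 (array([595.8,  -2.6]), array([136.1,  58.7]), -75.5)
```

View pics/t2.png

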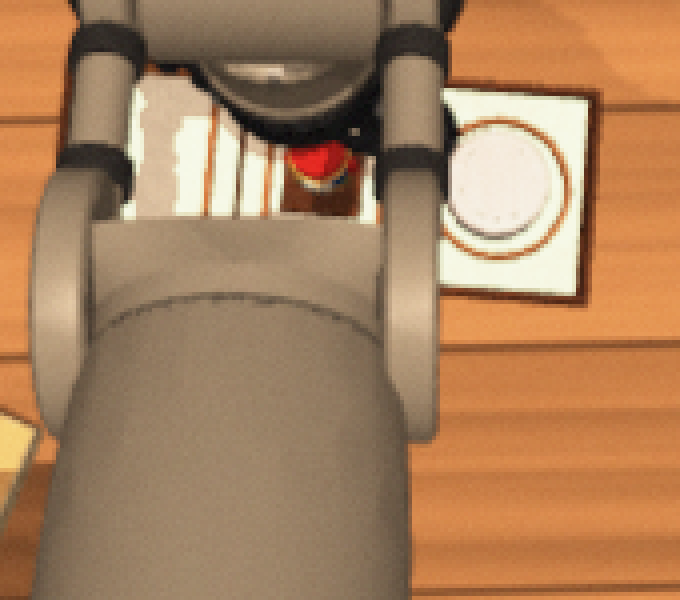

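The nutcracker is standing and the tin is in its ring at (498,185). Next is the slab.

Request:
move_arm --plan "0 -3.2 -1.5 0 0 0 0;0 -3.4 -1.6 0 0 0 0;0 -3.4 -1.6 0 0 0 0;0 -3.4 -1.6 0 0 0 0;0 -3.4 -1.6 0 0 0 0;0 -3.4 -1.6 0.5 0 0 0;0 -2.6 -1.4 0.6 0 0 0;0 -1.3 -0.7 1 0 0 0"

```text
t: 11.87
ee_pos: [0.4394, 0.2611, 0.1211]
ee_rot: [-0.0, 0.981, -0.195, 0.001]
wrist_force: [0.1, 0.5, -0.7]
opening: 1.005
grip_force: 0.0
```

Request:
move_arm --plan "0 0 0 0 0 0 0;0 0 0 0 0 0 0"

```text
t: 12.03
ee_pos: [0.4411, 0.259, 0.1203]
ee_rot: [0.0, 0.981, -0.196, 0.001]
wrist_force: [-0.3, 0.3, 0.1]
opening: 0.999
grip_force: 0.0
```

```bash
python3 g.py 441.9,259.3,9,-22.9; python3 - <<'E'
from workcell import viewer
import cv2
c=viewer.capture("wrist"); cv2.imwrite("pics/w5.png",c["img"][:,:,::-1])
E
```

```text
t 12.03 pos [441.1 259.  120.3] phi -22.61 open 0.999 F [-0.3  0.3  0.1] 0.0
shift [ 0.04 -0.06 11.13] turn [ 0.001 -0.002  0.005]
```

View pics/w5.png

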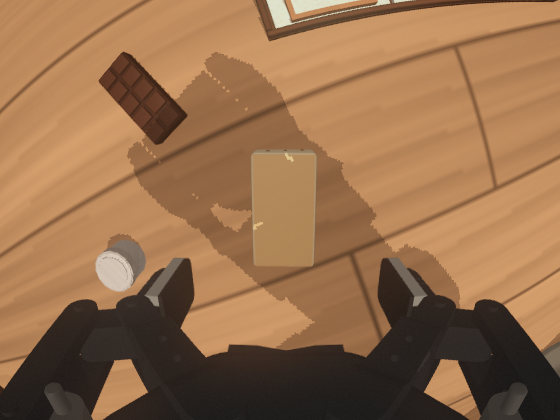

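The slab is aligned and centred at (284,209). I'll descend, keeping the small tin clear.

Request:
move_arm --plan "0 0.04 -0.06 3 0 0 0.005;0 0 0 3 0 0 0;0 0 0 3 0 0 0;0 0 0 1.5 0 0 0;0 0 0 0.6 0 0 0;0 0 0 0 0 0 0;0.4 0 0 0 0 0 0;0.4 0 0 0 0 0 0"

```text
t: 12.75
ee_pos: [0.4438, 0.2591, 0.0109]
ee_rot: [-0.001, 0.98, -0.201, 0.002]
wrist_force: [0.5, -0.0, 1.2]
opening: 0.748
grip_force: 0.0
```

```bash
python3 g.py 441.9,259.3,9,-22.9
```

```text
t 12.75 pos [443.8 259.1  10.9] phi -23.18 open 0.748 F [ 0.5 -0.   1.2] 0.0
shift [-0.18  0.05  0.19] turn [-0.002 -0.004 -0.005]
```

Request:
move_arm --plan "0.5 -0.15 0.05 0.1 0 0 0;1 0 0 0 0 0 0;1 0 0 0 0 0 0;1 0 0 0 0 0 0;1 0 0 0 0 0 0;1 0 0 0 0 0 0;1 0 0 0 0 0 0;1 0 0 0 0 0 0"

```text
t: 13.42
ee_pos: [0.4418, 0.2595, 0.0101]
ee_rot: [-0.001, 0.98, -0.201, 0.002]
wrist_force: [0.4, -0.5, 5.2]
opening: 0.543
grip_force: 62.5
```

```bash
python3 g.py 441.9,259.3,9,-22.9
```

```text
t 13.42 pos [441.8 259.5  10.1] phi -23.14 open 0.543 F [ 0.4 -0.5  5.2] 62.5
shift [0.02 0.02 0.11] turn [-0.002 -0.005 -0.004]
```

Request:
move_arm --plan "1 0 0 -1 0 0 0;1 0 0 -2.5 0 0 0;1 0 0 -2.5 0 0 -0.1;1 0 0 -2 0 0 -0.1;1 0 0 0 0 0 -0.11;1 0 0 0 0 0 0;1 0 0 0 0 0 0"

```text
t: 14.0
ee_pos: [0.4404, 0.2592, 0.0891]
ee_rot: [0.0, 0.999, -0.049, 0.001]
wrist_force: [0.2, 0.2, -1.5]
opening: 0.547
grip_force: 62.0
```

```bash
python3 g.py 625,157.5,90,-5.4
```

```text
t 14.0 pos [440.4 259.2  89.1] phi -5.57 open 0.547 F [ 0.2  0.2 -1.5] 62.0
shift [19.36  8.33 -0.03] turn [ 0.    -0.003 -0.003]
```

Request:
move_arm --plan "1 1.5 0.7 0 0 0 0;1 3 1.3 0 0 0 0;1 3.5 1.5 0 0 0 0;1 3.5 1.5 0 0 0 0;1 3.5 1.5 0 0 0 0;1 3 1.3 0 0 0 0;1 1.3 0.5 0 0 0 0;1 0 0 0 0 0 0"

```text
t: 14.67
ee_pos: [0.6271, 0.156, 0.0877]
ee_rot: [0.001, 0.999, -0.05, 0.001]
wrist_force: [-0.2, -0.2, -1.5]
opening: 0.546
grip_force: 62.0
```

```bash
python3 g.py 625,157.5,21,-5.4; python3 - <<'E'
from workcell import viewer
import cv2
c=viewer.capture("wrist"); cv2.imwrite("pics/w6.png",c["img"][:,:,::-1])
E
```

```text
t 14.67 pos [627.1 156.   87.7] phi -5.76 open 0.546 F [-0.2 -0.2 -1.5] 62.0
shift [-0.24 -0.14  6.67] turn [ 0.001 -0.002 -0.006]
```

View pics/w6.png

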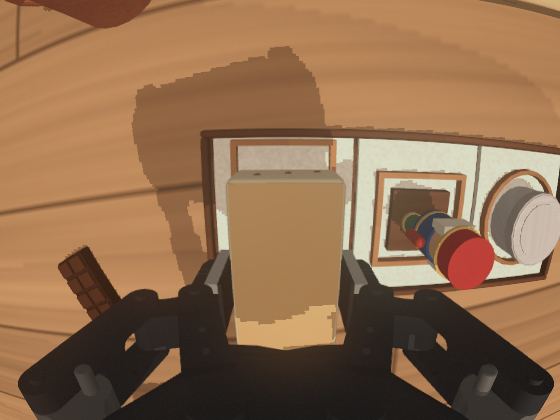

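The slab is over the oblong nest and parallel to its frame. The nutcracker's foot is squarely inside its nest at (418,218). I'll lower the slab.

Request:
move_arm --plan "1 -0.24 -0.14 1 0 0 -0.006;1 0 0 1.5 0 0 0;1 0 0 1.5 0 0 0;1 0 0 1 0 0 0;1 0 0 0 0 0 0;1 0 0 0 0 0 0"

```text
t: 15.22
ee_pos: [0.6217, 0.1607, 0.0384]
ee_rot: [0.0, 0.999, -0.044, 0.0]
wrist_force: [0.5, 0.6, -1.2]
opening: 0.547
grip_force: 62.0
```

```bash
python3 g.py 625,157.5,21,-5.4
```

```text
t 15.22 pos [621.7 160.7  38.4] phi -5.02 open 0.547 F [ 0.5  0.6 -1.2] 62.0
shift [0.36 0.29 1.74] turn [ 0.001 -0.     0.007]
```

Request:
move_arm --plan "1 0.3 0.25 0 0 0 0.005;1 0 0 0.5 0 0 0;1 0 0 0 0 0 0;1 0 0 0 0 0 0"

```text
t: 15.55
ee_pos: [0.6256, 0.1571, 0.0342]
ee_rot: [0.0, 0.999, -0.047, 0.001]
wrist_force: [-0.3, 0.3, -1.2]
opening: 0.547
grip_force: 62.0
```

```bash
python3 g.py 625,157.5,20,-5.4
```

```text
t 15.55 pos [625.6 157.1  34.2] phi -5.36 open 0.547 F [-0.3  0.3 -1.2] 62.0
shift [-0.07 -0.03  1.42] turn [ 0.    -0.002  0.001]
```

Request:
move_arm --plan "1 0 0 0.4 0 0 0;1 0 0 0.4 0 0 0;1 0 0 0.4 0 0 0;1 0 0 0.15 0 0 0;1 0 0 0 0 0 0"

```text
t: 15.97
ee_pos: [0.6255, 0.1572, 0.0203]
ee_rot: [0.0, 0.999, -0.047, 0.001]
wrist_force: [-0.4, 0.0, -1.4]
opening: 0.549
grip_force: 62.0
```

```bash
python3 g.py 625,157.5,20,-5.4
```

```text
t 15.97 pos [625.5 157.2  20.3] phi -5.34 open 0.549 F [-0.4  0.  -1.4] 62.0
shift [-0.05 -0.02  0.03] turn [ 0.001 -0.002  0.001]
```

Request:
move_arm --plan "1 0 0 0.05 0 0 0;0.5 0 0 0 0 0 0;0.4 0 0 0 0 0 0;0.3 0 0 0 0 0 0;0.3 0 0 0 0 0 0;0.3 0 0 -1.5 0 0 0;0.2 0 0 -3 0 0 0;0 0 0 -3 0 0 0"

```text
t: 16.63
ee_pos: [0.6246, 0.1572, 0.0946]
ee_rot: [0.001, 0.999, -0.047, -0.0]
wrist_force: [0.9, 0.2, -0.1]
opening: 0.919
grip_force: 0.0
```

Request:
move_arm --plan "0 0 0 -3 0 0 -0.11;0 0 0 -0.5 0 0 -0.11;0 0 0 0 0 0 -0.115;0 0 0 0 0 0 -0.11;0 0 0 0 0 0 0"

```text
t: 17.05
ee_pos: [0.6255, 0.1573, 0.1304]
ee_rot: [0.001, 0.984, 0.177, 0.001]
wrist_force: [-0.1, 0.5, 0.6]
opening: 0.996
grip_force: 0.0
```

```bash
python3 g.py 572,331.9,120,20.2
```

```text
t 17.05 pos [625.5 157.3 130.4] phi 20.38 open 0.996 F [-0.1  0.5  0.6] 0.0
shift [  1.06 -18.23   1.01] turn [ 0.002 -0.002  0.003]
```

Request:
move_arm --plan "0 0.2 -3 0 0 0 0;0 0.2 -3.5 0 0 0 0;0 0.2 -3.5 0 0 0 0;0 0.2 -3.5 0 0 0 0;0 0.2 -3 0.5 0 0 0;0 0.1 -1.7 0.5 0 0 0;0 0 0 0 0 0 0;0 0 0 0 0 0 0"

```text
t: 17.72
ee_pos: [0.5724, 0.3326, 0.1192]
ee_rot: [0.001, 0.985, 0.175, 0.001]
wrist_force: [-0.4, -0.5, -0.0]
opening: 1.002
grip_force: 0.0
```

```bash
python3 g.py 572,331.9,4,20.2; python3 - <<'E'
from workcell import viewer
import cv2
c=viewer.capture("wrist"); cv2.imwrite("pics/w7.png",c["img"][:,:,::-1])
from h import *
c=viewer.capture("top");W=cloud(c)
for n,u,v,z in(("slab",208,181,.04),("bar",132,205,.018)):
    Q=W[v-30:v+30,u-25:u+25].reshape(-1,3);m=abs(Q[:,2]-z)<.003;print(n,m.sum(),rect(Q[m]),np.median(Q[m],0))
E
```

```text
t 17.72 pos [572.4 332.6 119.2] phi 20.13 open 1.002 F [-0.4 -0.5 -0. ] 0.0
shift [-0.07  0.03 11.52] turn [ 0.002 -0.001 -0.001]
slab 689 (array([625. , 156.7]), array([89.9, 48. ]), -5.2) [0.6247451  0.15616715 0.04060698]
bar 356 (array([568. , 330.4]), array([71.2, 34.5]), 20.1) [0.56839563 0.33055337 0.01775144]
```

View pics/w7.png

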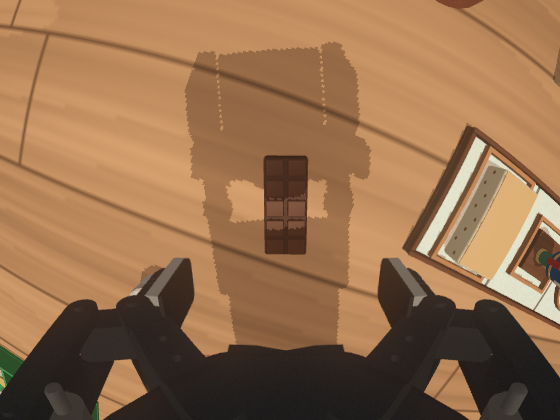

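The slab lies flat in its nest (centre 625.0, 156.7, top at 40.6 mm). The bar is centred at (286,205).

Request:
move_arm --plan "0 -0.07 0.03 3 0 0 0;0 0 0 3 0 0 0;0 0 0 3 0 0 0;0 0 0 1.5 0 0 0;0 0 0 0.7 0 0 0;0 0 0 0 0 0 0;0 0 0 0 0 0 0"

```text
t: 18.4
ee_pos: [0.5738, 0.3307, 0.0087]
ee_rot: [0.0, 0.985, 0.174, 0.002]
wrist_force: [0.9, 0.1, 0.6]
opening: 1.004
grip_force: 0.0
```

```bash
python3 g.py 572,331.9,4,20.2
```

```text
t 18.4 pos [573.8 330.7   8.7] phi 20.06 open 1.004 F [0.9 0.1 0.6] 0.0
shift [-0.13 -0.17  0.47] turn [ 0.001 -0.003 -0.002]
```

Request:
move_arm --plan "0.4 -0.1 -0.15 0.2 0 0 0;0.4 0 0 0.2 0 0 0;0.6 0 0 0 0 0 0;1 0 0 0 0 0 0;1 0 0 0 0 0 0;1 0 0 0 0 0 0;1 0 0 0 0 0 0;1 0 0 0 0 0 0"

```text
t: 19.07
ee_pos: [0.5718, 0.3327, 0.0048]
ee_rot: [0.0, 0.985, 0.175, 0.002]
wrist_force: [-0.8, -1.1, 6.4]
opening: 0.376
grip_force: 60.2
```

Request:
move_arm --plan "1 0 0 0 0 0 0;1 0 0 0 0 0 0;1 0 0 0 0 0 0"

```text
t: 19.32
ee_pos: [0.5718, 0.3327, 0.0047]
ee_rot: [0.0, 0.985, 0.175, 0.002]
wrist_force: [0.3, -0.4, 5.0]
opening: 0.374
grip_force: 60.2
```

```bash
python3 g.py 572,331.9,4,20.2
```

```text
t 19.32 pos [571.8 332.7   4.7] phi 20.16 open 0.374 F [ 0.3 -0.4  5. ] 60.2
shift [-0.01  0.09  0.07] turn [ 0.001 -0.003 -0.001]
```

Gripped. I'll lift and turn to −5.2°.

Request:
move_arm --plan "1 0 0 -1 0 0 0;1 0 0 -3 0 0 0.11;1 0 0 -3 0 0 0.11;1 0 0 -3 0 0 0.11;1 0 0 0 0 0 0.11;1 0 0 0 0 0 0;1 0 0 0 0 0 0"

```text
t: 19.9
ee_pos: [0.5706, 0.3323, 0.1036]
ee_rot: [0.001, 0.999, -0.042, 0.001]
wrist_force: [0.0, 0.5, -0.8]
opening: 0.381
grip_force: 59.8
```

```bash
python3 g.py 625,156.7,100,-5.2
```

```text
t 19.9 pos [570.6 332.3 103.6] phi -4.87 open 0.381 F [ 0.   0.5 -0.8] 59.8
shift [ 6.91 17.03  0.39] turn [ 0.001 -0.001  0.006]
```

Request:
move_arm --plan "1 0.6 1.5 0 0 0 0.005;1 1.2 3 0 0 0 0;1 1.3 3.3 0 0 0 0;1 1.3 3.3 0 0 0 0;1 1.2 3 0 0 0 0;1 0.9 2 0 0 0 0;1 0.4 0.9 0 0 0 0;1 0 0 0 0 0 0"

```text
t: 20.57
ee_pos: [0.6241, 0.1539, 0.1028]
ee_rot: [0.001, 0.999, -0.047, 0.0]
wrist_force: [-0.2, -0.6, -0.5]
opening: 0.376
grip_force: 59.8
```

Request:
move_arm --plan "1 0 0 1.5 0 0 0;1 0 0 1.5 0 0 0;1 0 0 0.8 0 0 0;1 0 0 0 0 0 0;1 0 0 0 0 0 0"

```text
t: 20.98
ee_pos: [0.6235, 0.1577, 0.0655]
ee_rot: [0.0, 0.999, -0.046, 0.0]
wrist_force: [0.0, 0.5, -0.3]
opening: 0.372
grip_force: 59.8
```

```bash
python3 g.py 625,156.7,45.5,-5.2; python3 - <<'E'
from workcell import viewer
import cv2
c=viewer.capture("wrist"); cv2.imwrite("pics/w8.png",c["img"][:,:,::-1])
E
```

```text
t 20.98 pos [623.5 157.7  65.5] phi -5.25 open 0.372 F [ 0.   0.5 -0.3] 59.8
shift [0.16 0.09 2.  ] turn [ 0.001 -0.001 -0.001]
```

View pics/w8.png

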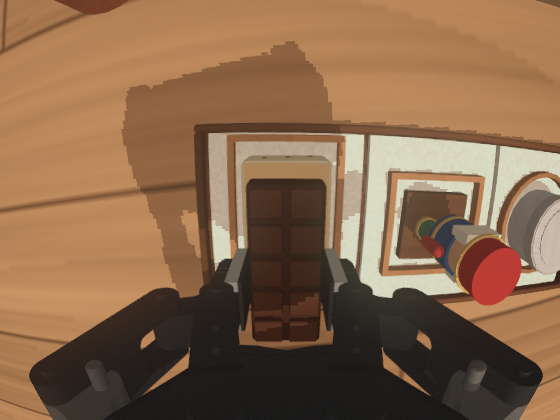

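The bar at (286,260) is level and centred over the slab. I'll lower it.

Request:
move_arm --plan "1 0.12 0.08 0.5 0 0 0;1 0 0 0.5 0 0 0;1 0 0 0.5 0 0 0;1 0 0 0.4 0 0 0;1 0 0 0 0 0 0;1 0 0 0 0 0 0"

```text
t: 21.53
ee_pos: [0.6251, 0.1558, 0.0467]
ee_rot: [0.0, 0.999, -0.047, 0.001]
wrist_force: [-0.4, -0.4, -0.1]
opening: 0.375
grip_force: 59.8
```

```bash
python3 g.py 625,156.7,45.5,-5.2
```

```text
t 21.53 pos [625.1 155.8  46.7] phi -5.35 open 0.375 F [-0.4 -0.4 -0.1] 59.8
shift [-0.02 -0.09  0.12] turn [ 0.001 -0.002 -0.003]
```

Request:
move_arm --plan "1 0 -0.05 0.15 0 0 0;1 0 0 0 0 0 0;0.55 0 0 0 0 0 0;0.45 0 0 0 0 0 0;0.4 0 0 0 0 0 0;0.4 0 0 0 0 0 0;0.4 0 0 -1.5 0 0 0;0.3 0 0 -3 0 0 0"

```text
t: 22.2
ee_pos: [0.6227, 0.156, 0.0872]
ee_rot: [0.001, 0.999, -0.047, -0.003]
wrist_force: [0.5, -0.4, -0.2]
opening: 0.696
grip_force: 0.0
```

Request:
move_arm --plan "0 0 0 -4 0 0 0;0 0 0 -4 0 0 0;0 -4 0 -0.5 0 0 0;0 -4 0 -0.5 0 0 0;0 -4 0 0 0 0 0;0 -4 0 0 0 0 0;0 -3 0 0 0 0 0;0 0 0 0 0 0 0"

```text
t: 22.87
ee_pos: [0.43, 0.1745, 0.1802]
ee_rot: [0.001, 0.999, -0.046, -0.001]
wrist_force: [0.6, 0.1, 0.1]
opening: 0.997
grip_force: 0.0
```

```bash
python3 g.py; python3 - <<'E'
from workcell import viewer
from h import *
c=viewer.capture("scene"); cv2.imwrite("pics/s4.png",c["img"][150:320,100:480,::-1].repeat(2,0).repeat(2,1))
c=viewer.capture("top");W=cloud(c)
for n,u,v,r,z in[("bar",208,181,25,.058),("tin",295,187,20,.044),("nuthat",250,184,16,.094),("off",423,197,20,.03),("piece",396,255,18,.018),("small",90,260,16,.034)]:
    Q=W[v-r:v+r,u-r:u+r].reshape(-1,3);m=abs(Q[:,2]-z)<.004;print(n,m.sum(),rect(Q[m]) if m.any() else "",np.median(Q[m],0))
E
```

```text
t 22.87 pos [430.  174.5 180.2] phi -5.23 open 0.997 F [0.6 0.1 0.1] 0.0
bar 480 (array([626.1, 155.6]), array([79.6, 34.1]), -5.7) [0.62669741 0.15570868 0.05771399]
tin 511 (array([605.1, -39.5]), array([58. , 57.6]), -46.7) [ 0.60471044 -0.03953401  0.04459952]
nuthat 148 (array([616.2,  58. ]), array([28., 28.]), -84.3) [0.61674594 0.05881908 0.09451732]
off 427 (array([ 575.3, -333.4]), array([49.7, 48.7]), 23.1) [ 0.57553836 -0.33294482  0.03040323]
piece 286 (array([ 444.9, -267.8]), array([48.2, 33.5]), -32.6) [ 0.44449611 -0.26734058  0.01755851]
small 5 (array([449.3, 435.7]), array([10.9,  0.7]), -3.6) [0.44820905 0.43570489 0.03280359]
```

View pics/s4.png

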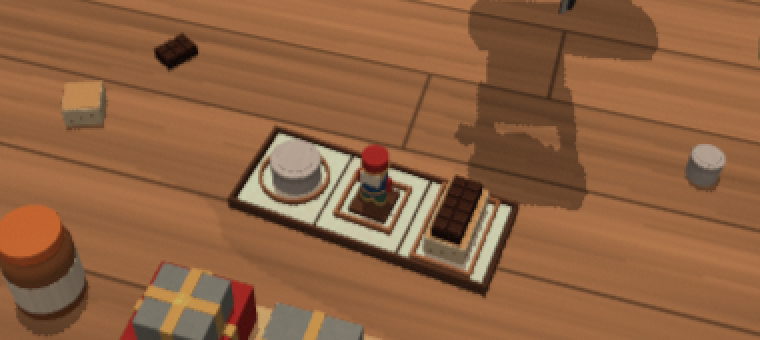

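Everything is seated. The small tin shows at (706,165) in the crop, which is its starting spot; the arm only hides it from the top view.

```bash
python3 -c "
from workcell import finish_job
print(finish_job())"
```

```text
the job is handed in; nothing more can be done
None
```

I packed the gift tray and handed the job in at about 23 s; no verdict came back, but the last camera check had all four items seated in their nests within a few millimetres of centre and the three look-alikes still in place.

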